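# Index the setting table four clicks and lock it

## Task

Turn the setter's indexing table exactly four clicks clockwise (seen from above; a quarter turn) by pushing its upright thumb peg with a fingertip, without running past the fourth click. Then press the mushroom-headed lock pin at the edge of its base fully down with a fingertip and move clear. Do not lift, tip or shift the indexing table, do not press the pin before the four clicks are done, and leave the other things on the bench where they are.

Things in the scene. Friction and masses are not known exactly. Their poses are not given: they have to be found in the camera images.
- index: Grey base of the indexing table, standing loose on the bench (2.5 to 3.5 kg): round, 128 mm across, 30 mm high. Origin: centre of its underside, on the dial's axis. On its own -y side, 90 mm from the axis, a lug carries the steel lock pin; on its own -x side, 90 mm out, a lug carries a black clamp screw (26 mm across, top 78 mm above the bench), not to be used.
- dial (a joint): Turntable: aluminium disc 110 mm across, top face 50 mm above the bench; a chuck in its centre (28 mm across) holds a ring, its top 90 mm above the bench. rad; 0 at the start (in a click-stop), grows clockwise seen from above; a stop every 0.393, four are 1.571. Leaving a stop takes up to 3 to 6 N at the peg; past half-way it snaps by itself into the next and stays.
- peg (a point): Centre (half-way up) of the upright dark steel thumb peg on the turntable: 12 mm across, standing 28 mm up from the disc, from 50 to 78 mm above the bench, 42 mm from the axis. At the start it stands on the base's own +y side; four clicks bring it to the base's own +x side. It turns with the dial.
- lock (a joint): The lock pin. Value in m: 0 up, as at the start; 0.008 fully down. It moves straight down against about 4 N of friction and stays where it is left.
- lock_top (a point): Centre of the top of the lock pin's mushroom head: steel, 24 mm across, 14 mm thick, its top 52 mm above the bench when up, 44 mm when fully down. It moves with the pin.
- ring_a: small plain silver-coloured ring blank, 22 mm across, 7 mm high, lying flat beside the indexing table; bystander. Origin: centre of its underside
- ring_b: second ring blank, 26 mm across, 6 mm high, lying flat beside the indexing table; bystander. Origin: centre of its underside
- setting: square metal setting with a round hole, 24 x 24 x 6 mm, lying flat near the indexing table; bystander. Origin: centre of its underside
- pliers: needle-nose pliers lying flat, 185 mm long, 60 mm wide, 12 mm high; bystander. Origin: under its pivot; the jaws point along its +x
- hammer: small hand hammer with a wooden handle lying on the bench, about 0.3 m long, handle towards its -x; bystander
There are look-alikes about, which are no part of the job. Leave any purple or turquoise look-alike of the index alone.

How it is judged:
By the outcome, as a careful person would: the job done as asked, in the order asked, and still so for the second after the job is handed in, with the robot touching nothing.
It also fails if it takes over 58 s, if anything falls off the work surface, if the arm or the gripper's body presses on something with over 40 N, if the wrist force passes 120 N, or if a joint passes its speed limit or range.

## Robot

A 6-joint arm with a two-finger parallel gripper is mounted at the origin on the work surface. World frame = base frame: x ahead of the robot, y to its left, z up, the work surface at z = 0. Lengths are in mm, angles in degrees, forces in N, time in s.
With the tool pointing down it reaches from about 350 to 850 mm from the base axis. Payload 8.1 kg.
Tool frame: the origin (TCP) lies midway between the tips of the shut fingers; the grasp point (between the pads) lies 19 mm behind it (r.grasp_offset is the distance from the TCP to the grasp point, in mm); z points along the fingers, x is the direction in which the jaws open and shut, and the axes are right-handed (so a half turn about z gives the same grasp; the last joint's range is limited). The gripper opens to 85 mm and grips with 20 to 120 N. Pads are 22 mm wide; open, the fingers measure 114 mm over their backs; the gripper's body (76 mm by 85 mm) begins 54 mm behind the grasp point. The pads swing forward as they close: fully open they stand 13 mm farther back than shut.
Start: joints at [-75.023, 7.471, 85.268, -0, 87.261, -4.893], TCP at [203.954, -564.277, 231.292] pointing down, gripper open.
Joint ranges: [-169.43, 169.43], [-51.17, 129.36], [1.28, 143.12], [-76.62, 256.62], [0, 156.53], [-152.29, 152.29]. Speed limits (degrees/s): [136.94, 136.94, 159.86, 180, 180, 180].

## Interface

Orientations are given as [roll, pitch, yaw] about the fixed x, y, z axes, in that order (R = Rz(yaw) Ry(pitch) Rx(roll)).
In Python, from bench import r, optics, hand_in gives the robot as it stands.
- The arm moves only by the shell command python3 -m pendant 'ROWS' [FORCE]. ROWS is JSON, a list of rows, each a list of 5 numbers: the opening, from 0 (shut) to 1 (fully open), then the shift along the tool's x, y, z in mm, then the turn about the tool's z in degrees. A call has 1 to 10 rows; each row shifts and turns the commanded pose from where the row before left it, along the tool's axes as they then stand; what a row does not reach is not made up. A row lasts 1/10 s, in which the tool goes at most 50 mm and 8.59 degrees, less where a joint would pass 70% of its speed; a pose out of reach is approached as far as the arm can. A call with a gripper value outside its range is refused whole. The fingers move at their own pace and stop on an object; FORCE is the grip in N (left out, the last holds). Time passes only in rows, so rows that do not move let the fingers close. It gives the time, the measured TCP pose, the force and the opening at its end, in the units of the state.
- r.sense(): the state, without advancing time (a new reading comes with each control period).
- optics.snapshot(name): name is "side" or "top" or "wrist"; returns (picture, depth): 480x640x3 uint8, blue, green, red; 480x640 float32, mm along the optical axis (not along the pixel's ray), 0 where there is no reading.
- optics.camera_params(name): a dict with "camera_matrix" (3x3 intrinsics, pixels), "k1" (the pictures are not rectified: a ray, as slopes to the right and down, at radius r is drawn at 1 + k1 r^2 times it, then the intrinsics apply), "eye" and "orientation" of the camera in the world. Camera axes: x right, y down, z forward; pixel columns grow to the right and rows downward; lengths in mm; the calibration is good to about 2 mm. A picture is of the moment at which its call begins: read the wrist's pose just before it. camera_params takes no time and is no camera call; for the wrist camera it gives the pose at the moment of the call.
- hand_in(): hands the job in, once; it reports no verdict.
Trained networks look in the newest picture that a camera, given by its name, has taken for a name from the list of things; names that differ only in an ending like _2 or _b are one class to them, and where a whole thing is asked for, a point or a joint stands for the part that bears it (a point fixed in the world has none). Each returns a list of dicts, best first, with "score" (0 to 1); they miss things now and then, are a little off and sometimes report something else, mostly with a low value. They report only what shows in the picture. A call takes as long as a camera call. They do not tell look-alikes from the thing itself.
- optics.search_frame(camera, query): "at" ([x, y, z] in mm, in world coordinates, good to about 4 mm: the middle of the surface that is visible of it).
The state is a dict: "time": time; "joint_pos": joint angles; "qd": joint speeds; "joint_efforts": joint torques, N m; "tool_pos": TCP position; "tcp_rot": TCP orientation; "ft_force": force on the tool from outside, world axes, zero at the start; "wrist_torque": the same for the moment, N m; "finger_gap": finger opening in mm.
Only numpy, scipy, OpenCV 4.12 (cv2) and the standard library are available. Lean on these libraries where they do the work, as an engineer would, in place of code of your own. Each camera call takes 0.05 s, during which the arm holds its last target. There are 200 camera calls.

## Working session

There is one attempt and no reset: what is moved stays moved. The work goes in short steps, Python scripts to look and compute and a shell command to move; the robot and the scene stay as the last step left them, time stands still between calls to the robot, and variables do not carry over. Pictures are saved under pics/ and viewed, about 8 in all and at most 12, crops included, and the job is handed in when it is done.

```bash
ls; mkdir -p pics; python3 - <<'E'
from bench import r,optics
import cv2
s=r.sense(); print(s['time'],s['tool_pos'],s['tcp_rot'],s['finger_gap'])
for c in('top','side'):
    p,d=optics.snapshot(c); cv2.imwrite(f'pics/{c}0.png',p)
    k=optics.camera_params(c); print(c,k['eye'],k['orientation'])
    for q in ('index','peg','lock_top','ring_a','setting','pliers','hammer'):
        print(q,[( [round(v) for v in o['at']],round(o['score'],2)) for o in optics.search_frame(c,q)])
E
```

```text
pics
0.0 [ 203.79056669 -563.73916087  230.21833625] [-1.79992397e+02  1.07348226e-01 -7.01315443e+01] 85.48351547441773
top [ 289.8209071    44.233891   1024.15889461] [-1.68315912e+02  1.64098811e-01 -8.95968618e+01]
index [([282, -255, 50], 0.87), ([353, -25, 50], 0.86), ([378, 507, 47], 0.74), ([540, -136, 50], 0.57)]
peg [([534, -137, 49], 0.84), ([338, -28, 50], 0.83), ([278, -274, 51], 0.81), ([556, 138, 50], 0.73), ([376, 500, 52], 0.62)]
lock_top [([198, -246, 50], 0.67), ([399, 38, 53], 0.55), ([628, 77, 49], 0.54), ([486, -416, 21], 0.25)]
ring_a [([632, 223, 9], 0.44)]
setting [([582, 3, 7], 0.49)]
pliers [([418, 359, 10], 0.62)]
hammer [([491, -418, 24], 0.81)]
side [-236.88626781  838.37429799  875.90424406] [-126.57846047    0.93591162 -138.46383958]
index [([261, -217, 20], 0.95), ([530, 140, 43], 0.88), ([337, -1, 43], 0.84), ([363, 532, 51], 0.7), ([529, -112, 46], 0.69)]
peg [([550, 142, 45], 0.83), ([524, -127, 51], 0.8), ([370, 514, 48], 0.71), ([330, -19, 50], 0.66)]
lock_top [([402, 36, 48], 0.61)]
ring_a [([561, 274, 7], 0.39), ([411, 362, 11], 0.17)]
setting [([589, 14, 6], 0.48)]
pliers [([413, 361, 12], 0.75)]
hammer [([551, -401, 22], 0.94)]
```

View pics/top0.png

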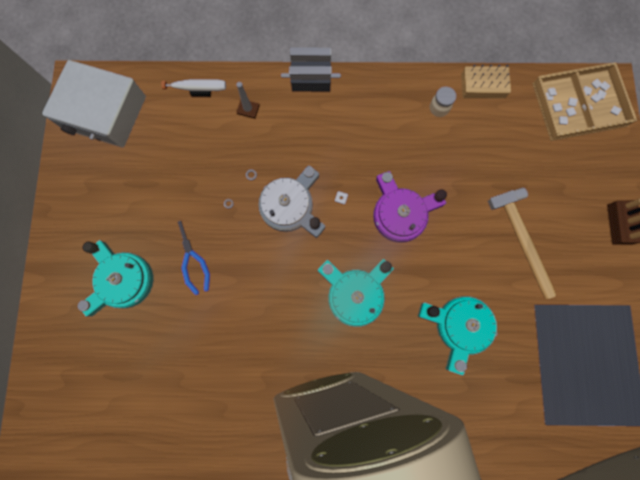

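View pics/side0.png

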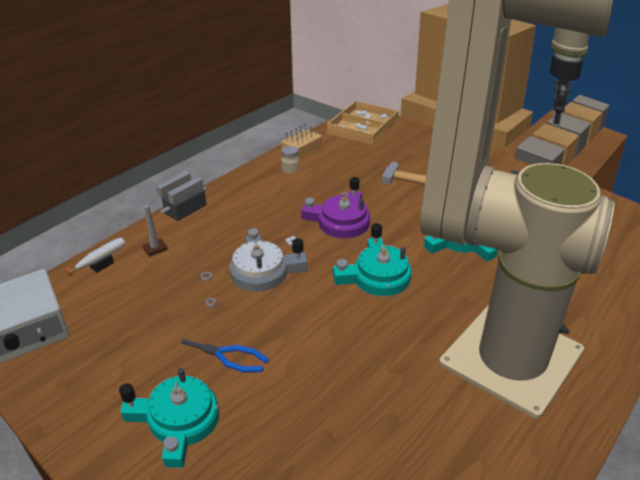

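The grey unit at about (285,203) in the top picture is the index; the other four are turquoise or purple. Its lock pin is at (309,173), its clamp screw at (315,223) and its peg at (272,212). I'll confirm this in an enlarged crop and measure with depth.

```bash
cat > h.py <<'E'
import numpy as np,cv2
from scipy.spatial.transform import Rotation as R
from bench import r,optics
def cloud(d,k):
    K=np.array(k['camera_matrix']);v,u=np.mgrid[0:480,0:640]
    p=np.stack([(u-K[0,2])/K[0,0],(v-K[1,2])/K[1,1]],-1);q=p.copy()
    for _ in range(8): q=p/(1+k['k1']*(q**2).sum(-1,keepdims=True))
    P=np.concatenate([q,np.ones((480,640,1))],-1)*d[...,None]
    W=P@R.from_euler('xyz',k['orientation'],degrees=True).as_matrix().T+np.array(k['eye'])
    W[d<=0]=np.nan
    return W
E
python3 - <<'E'
from h import *
p,d=optics.snapshot('top');k=optics.camera_params('top');W=cloud(d,k)
cv2.imwrite('pics/crop0.png',cv2.resize(p[150:250,225:355],None,fx=6,fy=6,interpolation=cv2.INTER_CUBIC))
hsv=cv2.cvtColor(p,cv2.COLOR_BGR2HSV)
roi=np.zeros((480,640),bool);roi[160:240,250:330]=1
z=W[...,2]
def comps(lo,hi,n):
    m=(roi&(z>lo)&(z<hi)).astype('u1')
    c,l,st,ce=cv2.connectedComponentsWithStats(m)
    for i in range(1,c):
        if st[i,4]>=5:
            w=W[l==i];print(n,st[i,4],ce[i].round(1),w.mean(0).round(1),((w.min(0)+w.max(0))/2).round(1),np.nanmax(w[:,2]).round(1))
comps(66,120,'high');comps(46,58,'mid');comps(36,100,'all');comps(20,40,'lug')
m=roi&(z>45)&(z<56)
E
```

```text
high 56 [283.2 198.5] [556.4 135.6  73.9] [556.1 136.7  78.4] 90.7
high 26 [271.2 212.3] [524.  161.7  75.6] [524.3 161.5  74. ] 80.9
high 107 [314.  222.4] [501.3  65.8  75.9] [501.9  65.8  73.6] 81.0
mid 76 [308.5 171.8] [628.2  80.5  50.4] [628.7  80.5  50.9] 55.8
mid 1511 [284.1 201. ] [557.5 135.8  49.4] [557.4 136.4  51.7] 57.4
all 85 [308.5 172.2] [627.4  80.5  49.7] [628.7  80.5  48.6] 55.8
all 1731 [284.1 201.6] [555.7 135.7  50.7] [557.3 136.4  63.4] 90.7
all 121 [314.1 223.1] [500.3  65.6  73.7] [501.9  66.1  66.1] 81.0
lug 5 [308.2 166.4] [649.7  82.2  27.5] [649.4  81.5  27.5] 30.6
lug 824 [297.1 208.6] [545.2 106.7  28.7] [561.7 121.6  29.9] 39.9
lug 5 [285. 178.] [620.8 137.3  25.6] [620.9 137.2  25.5] 26.9
```

View pics/crop0.png

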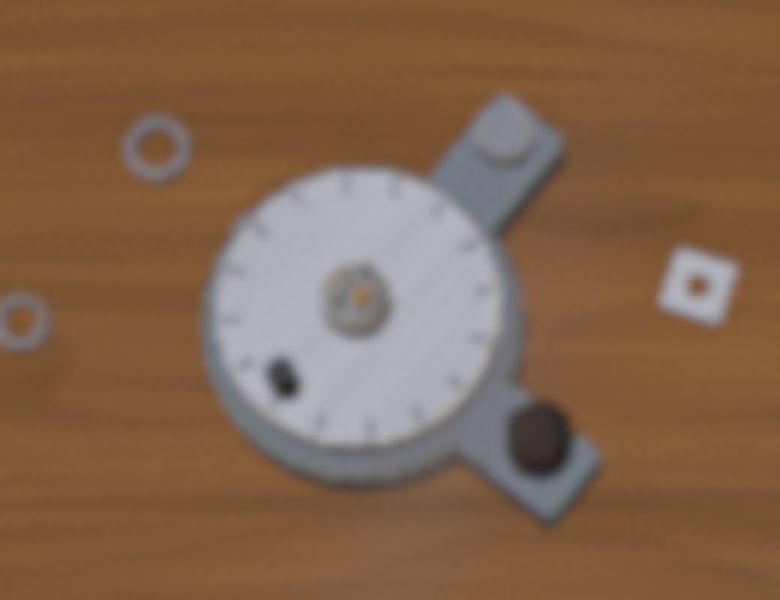

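The crop confirms it: grey base with white disc, dark peg at crop (283,380), lock pin at (505,130), clamp screw at (540,438) and chuck at (356,300). The geometry fits: axis about (557,136), peg radius 42, lock and screw at 90. Next I shut the gripper and fly over at about z=200.

```bash
python3 -m pendant '[[0,-27.8,-26,1.5,0],[0,-27.8,-26,1.5,0],[0,-27.8,-26,1.5,0],[0,-27.8,-26,1.5,0],[0,-27.8,-26,1.5,0],[0,-27.8,-26,1.5,0],[0,-27.8,-26,1.5,0],[0,-27.8,-26,1.5,0],[0,-27.8,-26,1.5,0],[0,-27.8,-26,1.5,0]]' 20
python3 -m pendant '[[0,-27.8,-26,1.5,0],[0,-27.8,-26,1.5,0],[0,-27.8,-26,1.5,0],[0,-27.8,-26,1.5,0],[0,-27.8,-26,1.5,0],[0,-27.8,-26,1.5,0],[0,-27.8,-26,1.5,0],[0,-27.8,-26,1.5,0],[0,-27.8,-26,1.5,0],[0,-27.8,-26,1.5,0]]'
python3 -m pendant '[[0,0,0,0,8.5],[0,0,0,0,8.5],[0,0,0,0,8.5],[0,0,0,0,8.5],[0,0,0,0,8.5],[0,0,0,0,8.5],[0,0,0,0,8.5],[0,0,0,0,8.5],[0,0,0,0,8.5],[0,0,0,0,8.5]]'
```

```text
time: 1.85
tool_pos: [354.4, -213.1, 216.5]
tcp_rot: [-180.0, -0.0, -70.1]
ft_force: [0.7, -0.8, 0.4]
finger_gap: 0.1
time: 2.85
tool_pos: [504.5, 137.0, 201.4]
tcp_rot: [-180.0, -0.0, -70.1]
ft_force: [0.9, -0.1, -0.2]
finger_gap: 0.3
time: 3.85
tool_pos: [507.3, 87.7, 199.5]
tcp_rot: [177.1, 1.6, -150.8]
ft_force: [-0.5, -0.7, -0.2]
finger_gap: -0.3
```

I turned the wrong way and hit the wrist range, with no contact. I'll turn back with negative turns.

```bash
python3 -m pendant '[[0,0,0,0,-8.5],[0,0,0,0,-8.5],[0,0,0,0,-8.5],[0,0,0,0,-8.5],[0,0,0,0,-8.5],[0,0,0,0,-8.5],[0,0,0,0,-8.5],[0,0,0,0,-8.5],[0,0,0,0,-8.5],[0,0,0,0,-8.5]]'
python3 -m pendant '[[0,0,0,0,-8.5],[0,0,0,0,-8.5],[0,0,0,0,-8.5],[0,0,0,0,-8.5],[0,0,0,0,-8.5],[0,0,0,0,-8.5],[0,0,0,0,-8.5],[0,0,0,0,-8.5],[0,0,0,0,-8.5],[0,0,0,0,-8.5]]'
```

```text
time: 4.85
tool_pos: [507.1, 85.9, 199.2]
tcp_rot: [-178.8, 3.0, -65.6]
ft_force: [-0.2, 0.1, -0.0]
finger_gap: -0.1
time: 5.85
tool_pos: [507.1, 85.9, 199.2]
tcp_rot: [-176.9, -1.0, 19.3]
ft_force: [-0.4, -0.1, 0.1]
finger_gap: -0.1
```

```bash
python3 -m pendant '[[0,0,0,0,-8.2],[0,0,0,0,-8.2],[0,0,0,0,-8.2],[0,0,0,0,-8.1],[0,0,0,0,0]]'
cat >> h.py <<'E'
def toolshift(target):
    s=r.sense();M=R.from_euler('xyz',s['tcp_rot'],degrees=True).as_matrix()
    return (M.T@(np.array(target)-s['tool_pos'])).round(1),M
E
python3 - <<'E'
from h import *
s=r.sense();v,M=toolshift([504,136,150]);print(s['tool_pos'],s['tcp_rot'],s['joint_pos'].round(1) if hasattr(s['joint_pos'],'round') else s['joint_pos']);print(v,M.round(3))
k=optics.camera_params('wrist');p,d=optics.snapshot('wrist');cv2.imwrite('pics/w0.png',p)
W=cloud(d,k);z=W[...,2];print(k['eye'],k['orientation'])
for n,(lo,hi) in dict(peg=(66,84),disc=(44,56)).items():
    m=((z>lo)&(z<hi)).astype('u1');c,l,st,ce=cv2.connectedComponentsWithStats(m)
    for i in range(1,c):
        if st[i,4]>300: w=W[l==i];print(n,st[i],ce[i].round(),((w.min(0)+w.max(0))/2).round(1),np.median(w,0).round(1))
E
```

```text
time: 6.35
tool_pos: [507.1, 85.9, 199.2]
tcp_rot: [-177.9, -2.5, 51.8]
ft_force: [0.6, -0.3, 0.1]
finger_gap: 0.2
[507.07738909  85.92090467 199.22122924] [-177.90703717   -2.47024552   51.78854045] [  1.6  -5.3 101.6   3.3  83.7 -50.6]
[ 35.3 -31.5  52. ] [[ 0.618  0.786 -0.002]
 [ 0.785 -0.617  0.056]
 [ 0.043 -0.036 -0.998]]
[452.87034957 120.16315968 344.20735306] [166.19966007  -2.45929761  51.7742716 ]
peg [ 17 149  39  29 584] [ 40. 163.] [342.2 -30.3  74.9] [343.5 -27.9  69. ]
peg [267 237  35  36 990] [284. 254.] [504.   64.7  73.1] [502.7  65.8  77.2]
peg [390 238  28  33 490] [403. 252.] [558.5 135.4  74.9] [557.1 134.2  69.2]
peg [  26  265   39   35 1010] [ 45. 282.] [406.5 -91.6  73. ] [407.  -87.7  76.7]
disc [    0    88   128   144 13617] [ 62. 160.] [340.9 -30.4  50. ] [346.  -22.   50.1]
disc [154 155  34  32 822] [171. 170.] [403.1  34.9  48.9] [403.7  35.8  51.7]
disc [  330   177   133   133 12448] [395. 244.] [559.5 135.3  50. ] [555.4 134.3  50. ]
disc [378 332  27  24 371] [389. 342.] [625.2  79.9  48.8] [623.8  80.7  51.3]
disc [  77  353   92   52 2358] [118. 374.] [ 501.7 -126.5   50. ] [ 500.4 -121.5   50. ]
```

View pics/w0.png

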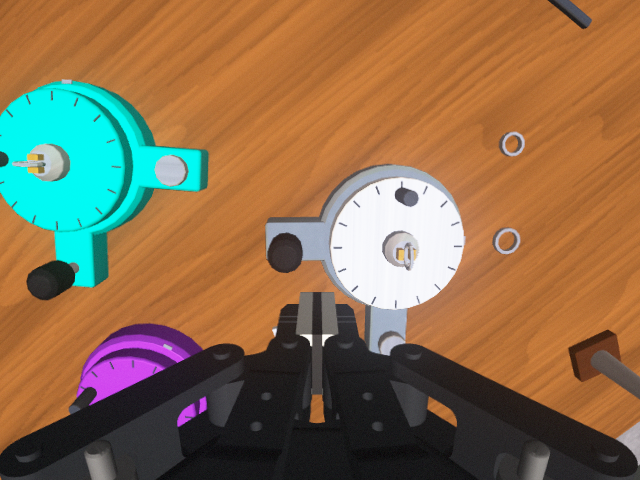

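The wrist view agrees: axis about (558,135.5), peg at pixel (407,197), fingers at (317,300). Next I move beside the peg and go down to z of about 62, roughly 12 mm clear of it.

```bash
python3 -m pendant '[[0,15.8,-14.2,0,0],[0,15.8,-14.2,0,0],[0,0,0,35,0],[0,0,0,35,0],[0,0,0,30,0],[0,0,0,20,0],[0,0,0,19.5,0],[0,0,0,0,0]]'
python3 - <<'E'
from h import *
s=r.sense();print(s['tool_pos'],s['ft_force'])
p,d=optics.snapshot('wrist');q,_=optics.snapshot('side')
cv2.imwrite('pics/c1.png',np.hstack([p[::2,::2],cv2.resize(q[200:320,200:360],(320,240),interpolation=cv2.INTER_CUBIC)]))
E
```

```text
time: 7.2
tool_pos: [501.5, 135.9, 59.2]
tcp_rot: [-177.7, -2.2, 51.4]
ft_force: [0.2, -0.0, -0.9]
finger_gap: 0.0
[501.49459437 135.89293319  59.1586573 ] [ 0.22472794 -0.04430287 -0.90394303]
```

View pics/c1.png

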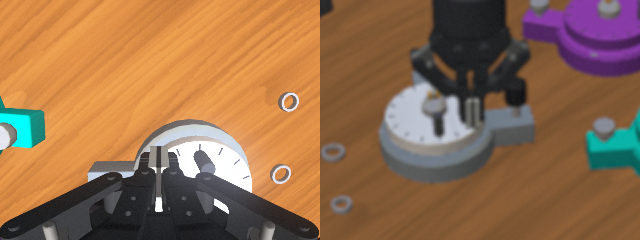

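```bash
python3 -m pendant '[[0,3,2,0,0],[0,3,0,0,0],[0,2,0,0,0],[0,0,0,0,0]]'
python3 -m pendant '[[0,1.5,0,0,0],[0,0,0,0,0]]'
python3 -m pendant '[[0,1.5,0,0,0],[0,0,0,0,0]]'
python3 -m pendant '[[0,1.5,0,0,0],[0,0,0,0,0]]'
```

```text
time: 7.7
tool_pos: [511.2, 141.5, 63.2]
tcp_rot: [-177.9, -2.5, 51.7]
ft_force: [-0.8, -0.5, 0.3]
finger_gap: 0.3
time: 7.9
tool_pos: [511.6, 142.5, 62.7]
tcp_rot: [-177.9, -2.5, 51.7]
ft_force: [-0.0, -0.0, 0.0]
finger_gap: -0.1
time: 8.1
tool_pos: [512.5, 143.6, 62.6]
tcp_rot: [-177.9, -2.5, 51.7]
ft_force: [-0.8, -0.2, -0.2]
finger_gap: 0.1
time: 8.3
tool_pos: [513.5, 144.8, 62.8]
tcp_rot: [-177.9, -2.5, 51.7]
ft_force: [0.5, -0.0, -0.4]
finger_gap: -0.2
```

```bash
python3 -m pendant '[[0,1.5,-1,0,0],[0,0,0,0,0]]'
python3 -m pendant '[[0,1.5,-1,0,0],[0,0,0,0,0]]'
python3 -m pendant '[[0,1.5,0,0,0],[0,0,0,0,0]]'
```

```text
time: 8.5
tool_pos: [513.5, 146.7, 62.8]
tcp_rot: [-177.9, -2.5, 51.7]
ft_force: [0.2, 0.4, -0.3]
finger_gap: 0.1
time: 8.7
tool_pos: [513.6, 148.3, 62.9]
tcp_rot: [-177.9, -2.5, 51.7]
ft_force: [0.2, -1.3, 0.6]
finger_gap: 0.2
time: 8.9
tool_pos: [514.4, 149.5, 62.9]
tcp_rot: [-177.9, -2.4, 51.7]
ft_force: [-0.9, -0.2, 0.7]
finger_gap: -0.3
```

```bash
python3 -m pendant '[[0,1,0,0,0],[0,0,0,0,0]]'
python3 -m pendant '[[0,1,0,0,0],[0,0,0,0,0]]'
python3 -m pendant '[[0,1,0,0,0],[0,0,0,0,0]]'
python3 -m pendant '[[0,1,0,0,0],[0,0,0,0,0]]'
```

```text
time: 9.1
tool_pos: [515.0, 150.3, 62.9]
tcp_rot: [-177.9, -2.4, 51.7]
ft_force: [-1.9, -0.3, 0.6]
finger_gap: -0.1
time: 9.3
tool_pos: [515.7, 151.1, 63.0]
tcp_rot: [-177.9, -2.4, 51.7]
ft_force: [-2.6, -0.9, -0.5]
finger_gap: 0.2
time: 9.5
tool_pos: [516.3, 151.9, 63.0]
tcp_rot: [-177.9, -2.4, 51.7]
ft_force: [-2.6, -0.3, -0.2]
finger_gap: 0.0
time: 9.7
tool_pos: [517.0, 152.7, 63.1]
tcp_rot: [-177.9, -2.5, 51.7]
ft_force: [-3.2, -0.4, -0.4]
finger_gap: -0.1
```

```bash
python3 - <<'E'
from h import *
s=r.sense();print(s['tool_pos'],s['ft_force'],s['wrist_torque'])
k=optics.camera_params('wrist');p,d=optics.snapshot('wrist');W=cloud(d,k);z=W[...,2]
cv2.imwrite('pics/c2.png',cv2.resize(p[230:430,260:500],None,fx=3,fy=3,interpolation=cv2.INTER_CUBIC))
p,d=optics.snapshot('top');W=cloud(d,optics.camera_params('top'));z=W[...,2]
t=optics.search_frame('wrist','peg')[:3];print([(o['at'],o['score']) for o in t])
E
```

```text
[516.95411725 152.66677142  63.05138711] [-3.2204426  -0.43411382 -0.38470296] [-0.19016367  0.44714017  0.03603215]
[([527.8, 169.3, 49.6], 0.81)]
```

View pics/c2.png

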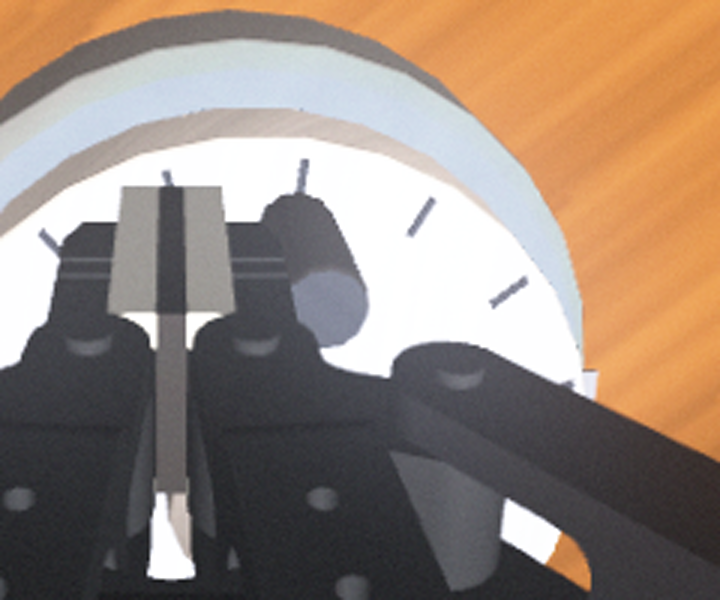

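The finger's back is touching the peg at crop (290,230), with a light force of about 3 N. Now I drive along the arc about the dial's axis at 2.5° per row, in stages.

```bash
python3 -m pendant '[[0,1.86,-0.47,0,2.5],[0,1.86,-0.47,0,2.5],[0,1.86,-0.47,0,2.5],[0,1.86,-0.47,0,2.5],[0,0,0,0,0]]'
python3 -m pendant '[[0,1.86,-0.47,0,2.5],[0,1.86,-0.47,0,2.5],[0,1.86,-0.47,0,2.5],[0,1.86,-0.47,0,2.5],[0,0,0,0,0]]'
cat > st.py <<'E'
from h import *
s=r.sense();v,M=toolshift([557.5,135.8,60]);print('yaw',s['tcp_rot'][2].round(1),'axis in tool',v,'F tool',(M.T@np.array(s['ft_force'])).round(1))
def peg():
    p,d=optics.snapshot('top');W=cloud(d,optics.camera_params('top'));z=W[...,2]
    hsv=cv2.cvtColor(p,cv2.COLOR_BGR2HSV)
    rr=np.hypot(W[...,0]-557.5,W[...,1]-135.8)
    m=(hsv[...,2]<90)&(rr>30)&(rr<52)&(z>60)&(z<84)
    c=W[m];
    if len(c)==0: print('none');return
    c=c.mean(0);print('top',m.sum(),c.round(1),'angle',np.degrees(np.arctan2(c[1]-135.8,c[0]-557.5)).round(1))
peg()
for c in('wrist','side'):
    if c=='side': optics.snapshot(c)
    else: optics.snapshot(c)
    print(c,[([round(float(a),1) for a in o['at']],round(o['score'],2),round(float(np.degrees(np.arctan2(o['at'][1]-135.8,o['at'][0]-557.5))),1)) for o in optics.search_frame(c,'peg') if np.hypot(o['at'][0]-557,o['at'][1]-136)<80])
E
python3 st.py
```

```text
time: 10.35
tool_pos: [521.7, 159.7, 64.2]
tcp_rot: [-177.6, -2.2, 41.6]
ft_force: [0.3, 0.2, -0.1]
finger_gap: -0.0
time: 10.85
tool_pos: [525.6, 165.5, 64.1]
tcp_rot: [-177.2, -1.6, 31.7]
ft_force: [-1.0, -0.5, 0.9]
finger_gap: 0.1
yaw 31.7 axis in tool [11.4 42.2  2.4] F tool [-1.2 -0.1 -0.9]
none
wrist [([544.9, 176.0, 51.2], 0.8, 107.4)]
side [([536.0, 153.9, 43.9], 0.73, 139.9)]
```

```bash
python3 -m pendant '[[0,1.86,-0.47,0,2.5],[0,1.86,-0.47,0,2.5],[0,1.86,-0.47,0,2.5],[0,1.86,-0.47,0,2.5],[0,0,0,0,0]]'; python3 st.py
python3 -m pendant '[[0,1.86,-0.47,0,2.5],[0,1.86,-0.47,0,2.5],[0,1.86,-0.47,0,2.5],[0,1.86,-0.47,0,2.5],[0,0,0,0,0]]'; python3 st.py
```

```text
time: 11.6
tool_pos: [531.3, 170.6, 64.1]
tcp_rot: [-176.9, -1.1, 21.7]
ft_force: [0.6, 0.2, 0.6]
finger_gap: 0.4
yaw 21.7 axis in tool [11.4 42.2  2.1] F tool [ 0.6  0.  -0.6]
none
wrist [([549.2, 179.5, 49.5], 0.7, 100.8)]
side [([537.5, 151.2, 45.9], 0.87, 142.4)]
time: 12.35
tool_pos: [537.4, 174.7, 64.3]
tcp_rot: [-176.8, -0.5, 11.7]
ft_force: [-1.2, -0.1, 0.8]
finger_gap: 0.2
yaw 11.7 axis in tool [11.7 42.3  2.1] F tool [-1.1 -0.2 -0.8]
none
wrist [([557.0, 178.0, 46.8], 0.78, 90.7)]
side [([539.5, 148.8, 45.5], 0.93, 144.2)]
```

```bash
python3 -m pendant '[[0,1.86,-0.47,0,2.5],[0,1.86,-0.47,0,2.5],[0,1.86,-0.47,0,2.5],[0,1.86,-0.47,0,2.5],[0,0,0,0,0]]'
python3 -m pendant '[[0,1.86,-0.47,0,2.5],[0,1.86,-0.47,0,2.5],[0,1.86,-0.47,0,2.5],[0,1.86,-0.47,0,2.5],[0,0,0,0,0]]'
python3 - <<'E'
import st,cv2
from h import *
p,d=optics.snapshot('wrist');cv2.imwrite('pics/c3.png',p)
E
```

```text
time: 13.1
tool_pos: [543.3, 177.5, 63.9]
tcp_rot: [-176.8, 0.2, 1.7]
ft_force: [-6.6, -0.3, 3.1]
finger_gap: 0.2
time: 13.6
tool_pos: [551.5, 179.3, 64.3]
tcp_rot: [-176.8, 0.7, -8.3]
ft_force: [-3.9, 1.1, 1.8]
finger_gap: -0.2
yaw -8.3 axis in tool [12.2 42.3  1.9] F tool [-4.  -0.6 -1.7]
top 4 [542.  171.6  79.4] angle 113.4
wrist [([572.7, 175.2, 47.0], 0.74, 68.9)]
side [([542.5, 140.5, 46.8], 0.79, 162.6)]
```

View pics/c3.png

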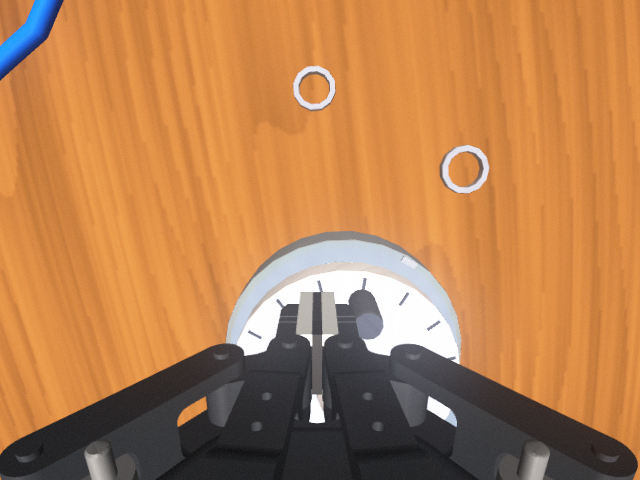

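```bash
python3 -m pendant '[[0,0,0,0,0],[0,0,0,0,0],[0,0,0,0,0]]'
cat > tick.py <<'E'
from h import *
k=optics.camera_params('wrist');p,d=optics.snapshot('wrist');W=cloud(d,k);z=W[...,2]
v=cv2.cvtColor(p,cv2.COLOR_BGR2GRAY).astype(int);rr=np.hypot(W[...,0]-557.5,W[...,1]-135.8)
def rep(n,m,lo):
    c,l,st,ce=cv2.connectedComponentsWithStats(m.astype('u1'))
    for i in range(1,c):
        if st[i,4]>=lo: w=W[l==i].mean(0);print(n,st[i,4],ce[i].round(),w.round(1),'R',np.hypot(w[0]-557.5,w[1]-135.8).round(1),'ang',np.degrees(np.arctan2(w[1]-135.8,w[0]-557.5)).round(1))
rep('tick',(abs(z-50)<4)&(rr>44)&(rr<54)&(v<170),8)
rep('mark',(z<45)&(z>15)&(rr<72)&(v>220),8)
dark=(v<90)&(z>53)&(z<85)&(rr>33)&(rr<51);dark[:,:352]=0
rep('peg',dark,20)
w=W[(abs(z-50)<3)&(rr<60)];print('disc z',np.nanmedian(w[:,2]))
E
python3 tick.py
```

```text
time: 14.2
tool_pos: [552.2, 179.1, 64.6]
tcp_rot: [-176.8, 0.6, -8.3]
ft_force: [-1.3, 0.3, -1.1]
finger_gap: 0.2
tick 44 [364. 286.] [573.4 182.4  51.5] R 49.2 ang 71.1
tick 25 [320. 286.] [554.3 184.8  50.4] R 49.1 ang 93.7
tick 34 [404. 298.] [590.4 173.8  50.4] R 50.2 ang 49.1
tick 20 [280. 303.] [535.7 179.6  50.8] R 48.9 ang 116.5
tick 35 [433. 325.] [602.6 159.   50.5] R 50.7 ang 27.2
tick 27 [254. 334.] [521.3 166.2  50.3] R 47.3 ang 140.0
tick 13 [451. 358.] [609.7 141.3  50.7] R 52.5 ang 6.0
mark 97 [409. 262.] [598.2 183.9  30.6] R 63.0 ang 49.8
mark 9 [356. 268.] [571.3 188.9  43.4] R 54.8 ang 75.4
mark 12 [364. 267.] [575.2 188.   41.5] R 55.1 ang 71.3
mark 8 [450. 328.] [616.3 145.7  30. ] R 59.6 ang 9.6
disc z 49.97688035127567
```

Three clicks are done. The peg's tick is at 71°, one click short of the base's mark at 50°, and contact is light. Now the fourth click, in small steps.

```bash
python3 -m pendant '[[0,1.86,-0.47,0,2.5],[0,1.86,-0.47,0,2.5],[0,1.86,-0.47,0,2.5],[0,1.86,-0.47,0,2.5],[0,0,0,0,0],[0,0,0,0,0]]'
python3 -m pendant '[[0,0.93,-0.22,0,1.25],[0,0.93,-0.22,0,1.25],[0,0,0,0,0],[0,0,0,0,0]]'; python3 tick.py
```

```text
time: 14.85
tool_pos: [559.2, 179.6, 64.4]
tcp_rot: [-177.0, 1.2, -18.2]
ft_force: [-6.3, 2.2, 1.3]
finger_gap: -0.2
time: 15.25
tool_pos: [560.0, 179.6, 63.9]
tcp_rot: [-177.1, 1.4, -20.7]
ft_force: [-9.7, 3.4, 2.4]
finger_gap: -0.2
tick 38 [364. 284.] [581.6 179.4  51.2] R 49.8 ang 61.1
tick 28 [319. 286.] [562.9 185.1  50.5] R 49.6 ang 83.7
tick 17 [353. 292.] [576.4 178.3  53.2] R 46.5 ang 66.1
tick 31 [404. 296.] [596.5 168.1  50.6] R 50.6 ang 39.6
tick 19 [279. 304.] [543.5 183.2  50.7] R 49.4 ang 106.4
tick 35 [435. 322.] [605.9 151.3  50.5] R 50.9 ang 17.8
tick 32 [256. 337.] [527.3 172.   50.3] R 47.1 ang 129.8
tick 29 [451. 355.] [608.4 132.6  50.7] R 51.0 ang -3.6
mark 98 [389. 250.] [598.1 184.   30.5] R 63.0 ang 49.9
mark 26 [359. 266.] [582.2 185.3  42.4] R 55.4 ang 63.5
mark 9 [247. 326.] [518.  171.1  29.9] R 53.0 ang 138.3
disc z 49.97316678605161
```

```bash
python3 -m pendant '[[0,0.93,-0.22,0,1.25],[0,0,0,0,0],[0,0,0,0,0]]'
python3 -m pendant '[[0,0.93,-0.22,0,1.25],[0,0,0,0,0],[0,0,0,0,0]]'; python3 tick.py
```

```text
time: 15.6
tool_pos: [560.4, 179.6, 63.5]
tcp_rot: [-177.1, 1.6, -21.9]
ft_force: [-9.7, 3.7, 2.0]
finger_gap: 0.1
time: 15.9
tool_pos: [561.8, 179.3, 63.6]
tcp_rot: [-177.1, 1.6, -23.2]
ft_force: [-9.4, 4.6, -0.5]
finger_gap: -0.0
tick 40 [364. 284.] [583.7 178.4  51.4] R 50.0 ang 58.4
tick 25 [319. 287.] [564.9 184.6  50.4] R 49.3 ang 81.4
tick 11 [356. 289.] [579.9 178.2  53. ] R 47.9 ang 62.2
tick 28 [404. 294.] [598.  166.9  50.4] R 51.1 ang 37.5
tick 15 [279. 305.] [545.4 183.2  50.5] R 49.0 ang 104.3
tick 27 [435. 320.] [606.9 150.   50.4] R 51.4 ang 16.1
tick 26 [256. 338.] [528.9 172.7  50.5] R 46.7 ang 127.8
tick 24 [452. 353.] [608.8 131.5  50.7] R 51.5 ang -4.8
mark 97 [389. 249.] [600.2 182.9  30.5] R 63.6 ang 47.8
mark 21 [358. 265.] [584.1 184.7  42.7] R 55.7 ang 61.5
mark 11 [455. 322.] [617.7 134.3  30.3] R 60.2 ang -1.4
mark 10 [248. 328.] [519.4 171.3  30.2] R 52.1 ang 137.0
disc z 49.9692511131787
```

The base mark moved by about 2° in the last step, so the base is starting to slip at around 10 N. I'll check what is carrying that force before I push more.

```bash
python3 - <<'E'
from h import *
s=r.sense();F=np.array(s['ft_force']);T=np.array(s['wrist_torque']);print(s['tool_pos'],F,T,'L',(-T[1]/F[0]).round(3),(T[0]/F[1]).round(3))
p,_=optics.snapshot('wrist');q,_=optics.snapshot('side')
cv2.imwrite('pics/c4.png',np.hstack([cv2.resize(p[230:430,240:480],(480,400),interpolation=cv2.INTER_CUBIC),cv2.resize(q[220:300,220:284],(320,400),interpolation=cv2.INTER_CUBIC)]))
E
```

```text
[561.70990411 179.36972191  63.58342914] [-2.84520262  1.4827835   0.1721356 ] [0.26243403 0.58519099 0.01334112] L 0.206 0.177
```

View pics/c4.png

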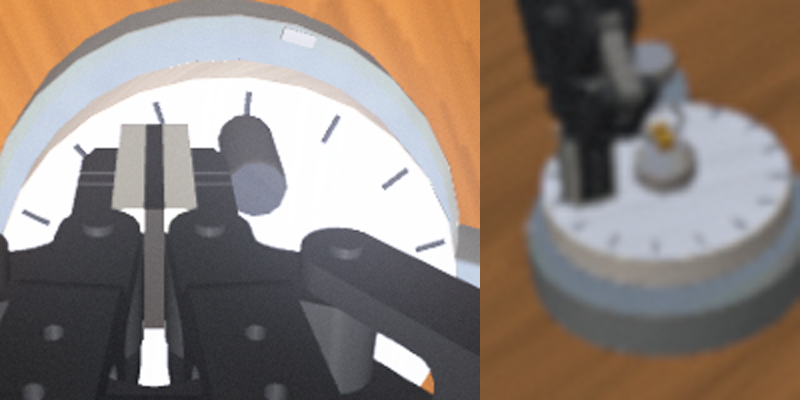

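```bash
python3 tick.py | grep -E "36[0-9]|mark 9|mark 10"; python3 -m pendant '[[0,0,0,0,0]]'; python3 tick.py| grep -E "36[0-9]|mark 9|mark 10"
```

```text
tick 45 [364. 284.] [583.3 178.5  51.5] R 49.9 ang 58.9
mark 98 [390. 249.] [600.3 182.8  30.5] R 63.6 ang 47.7
mark 13 [360. 265.] [584.5 184.6  42.6] R 55.8 ang 61.1
time: 16.2
tool_pos: [561.5, 179.3, 63.6]
tcp_rot: [-177.2, 1.6, -23.2]
ft_force: [-9.0, 2.3, 0.3]
finger_gap: 0.1
tick 57 [361. 285.] [582.  178.6  52. ] R 49.3 ang 60.3
mark 97 [389. 249.] [600.2 182.9  30.6] R 63.6 ang 47.8
```

The dial is on the verge of half-way (about 78° of 78.75°), and dwelling there lets the base creep. One brisk stroke ending short of the stop, then an immediate back-off.

```bash
python3 -m pendant '[[0,3.36,-0.8,0,4.5],[0,3.36,-0.8,0,4.5],[0,0,0,0,0],[0,-6,0,0,0],[0,-2,0,0,0],[0,0,0,0,0]]'; python3 tick.py
```

```text
time: 16.85
tool_pos: [563.4, 182.0, 65.0]
tcp_rot: [-177.3, 1.8, -32.2]
ft_force: [-0.3, 0.4, 0.4]
finger_gap: -0.1
tick 55 [382. 286.] [591.1 172.4  51.7] R 49.7 ang 47.4
tick 32 [343. 285.] [576.7 181.5  50.4] R 49.5 ang 67.2
tick 22 [426. 298.] [604.6 157.2  50.7] R 51.7 ang 24.5
tick 23 [454. 324.] [609.4 139.2  50.7] R 52.0 ang 3.7
tick 14 [273. 329.] [538.4 180.   50.5] R 48.1 ang 113.3
tick 17 [468. 357.] [607.5 120.6  50.5] R 52.3 ang -16.9
tick 15 [451. 423.] [584.7  92.2  50.8] R 51.4 ang -58.1
mark 95 [386. 244.] [601.9 182.1  30.5] R 64.1 ang 46.2
mark 9 [473. 328.] [618.2 119.8  30.1] R 62.8 ang -14.7
mark 10 [481. 358.] [614.2 102.4  30.2] R 65.8 ang -30.5
disc z 49.9807220757322
```

The peg tick and the base mark are now aligned (both about 46°), so the fourth click is in. I lift clear and measure the base and dial from above.

```bash
python3 -m pendant '[[0,0,0,-25,0],[0,0,0,-35,0],[0,0,0,-35,0],[0,0,-30,-10,0],[0,0,-40,0,0],[0,0,-40,0,0],[0,0,0,0,0]]'
cat > topm.py <<'E'
from h import *
p,d=optics.snapshot('top');k=optics.camera_params('top');W=cloud(d,k);z=W[...,2]
roi=np.zeros((480,640),bool);roi[150:245,245:335]=1
cv2.imwrite('pics/crop_end.png',cv2.resize(p[150:250,225:355],None,fx=6,fy=6,interpolation=cv2.INTER_CUBIC))
for lo,hi,n in((66,110,'high'),(44,58,'mid'),(38,48,'low')):
    m=(roi&(z>lo)&(z<hi)).astype('u1');c,l,st,ce=cv2.connectedComponentsWithStats(m)
    for i in range(1,c):
        if st[i,4]>=12: w=W[l==i];print(n,st[i,4],ce[i].round(1),w.mean(0).round(1),np.median(w[:,2]).round(1))
E
python3 topm.py
python3 - <<'E'
from h import *
k=optics.camera_params('wrist');p,d=optics.snapshot('wrist');W=cloud(d,k);z=W[...,2]
for n,(lo,hi) in dict(high=(66,84),mid=(44,56)).items():
    m=((z>lo)&(z<hi)).astype('u1');c,l,st,ce=cv2.connectedComponentsWithStats(m)
    for i in range(1,c):
        if st[i,4]>200: w=W[l==i];print('wrist',n,st[i,4],ce[i].round(),w.mean(0).round(1))
E
```

```text
time: 17.6
tool_pos: [623.7, 272.3, 173.8]
tcp_rot: [-177.3, 1.9, -32.1]
ft_force: [-0.9, -1.0, 0.2]
finger_gap: -0.2
high 29 [269.4 185.6] [586.1 167.4  75.8] 76.1
high 59 [283.4 197.7] [558.5 135.3  73.6] 71.7
high 109 [313.5 222.4] [501.5  66.8  75.7] 76.0
mid 83 [309.5 171.7] [628.3  78.   50.5] 50.6
mid 1562 [284.6 200.7] [558.3 134.7  49.3] 49.3
low 14 [287.1 179.5] [610.1 130.2  47.1] 47.3
low 22 [294.4 188.2] [589.2 113.   46.9] 47.1
low 24 [302.8 202.8] [554.3  92.8  46.5] 47.2
low 68 [291.9 218.6] [516.9 117.3  45.1] 46.3
low 17 [269.2 216.4] [521.6 169.4  46.1] 46.6
wrist high 491 [590. 144.] [805.2 240.3  75. ]
wrist mid 495 [585.  13.] [858.7 311.7  45.1]
wrist mid 275 [566. 145.] [804.5 240.8  50.1]
wrist mid 365 [316. 409.] [545.7 154.6  50.1]
```

View pics/crop_end.png

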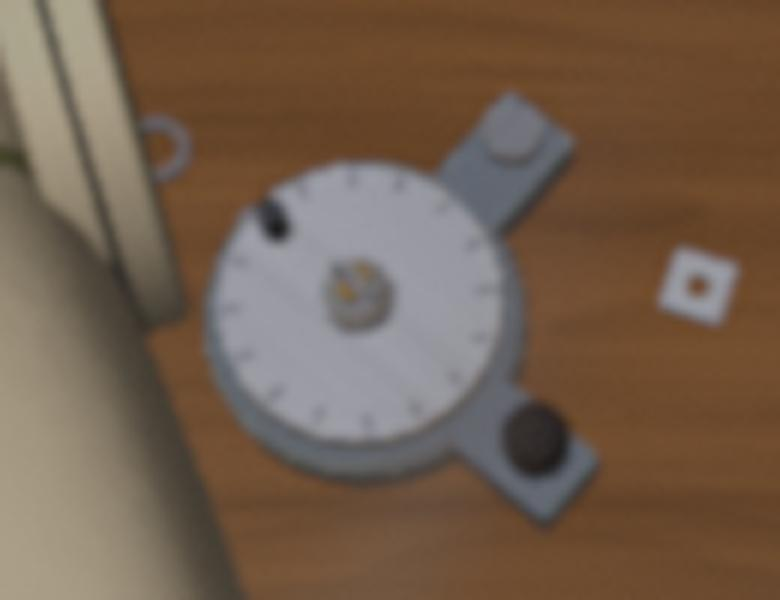

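The crop shows the peg at (270,220), on the base's +x side opposite the clamp screw (535,440); the lock pin at (515,135) is still up. The peg angle is 49.5° against a base +x of about 50.5°, so four clicks exactly. The base crept by only about 1.3 mm and 1°. Next is the lock pin at (628.3, 78.0).

```bash
python3 - <<'E'
from h import *
s=r.sense();print(s['tool_pos'],s['tcp_rot'])
v,M=toolshift([628.3,78,120]);print(v);print((M.T@[0,0,-50]).round(1))
E
```

```text
[622.48217556 269.16718208 173.87331373] [-177.38494082    1.85740616  -32.15722004]
[108.4 160.9  43.1]
[ 1.6  2.3 49.9]
```

```bash
python3 -m pendant '[[0,21.7,32.2,0,0],[0,21.7,32.2,0,0],[0,21.7,32.2,0,0],[0,21.7,32.2,0,0],[0,21.6,32.1,0,0],[0,0,0,22,0],[0,0,0,21,0],[0,0,0,0,0],[0,0,0,0,0]]'
python3 - <<'E'
from h import *
v,M=toolshift([628.3,78,60]);print(v)
k=optics.camera_params('wrist');p,d=optics.snapshot('wrist');W=cloud(d,k);z=W[...,2]
print('lock',[(np.round(o['at'],1),round(o['score'],2)) for o in optics.search_frame('wrist','lock_top')])
E
```

```text
time: 18.6
tool_pos: [627.4, 76.8, 121.0]
tcp_rot: [-177.4, 1.9, -32.3]
ft_force: [0.7, 0.1, 0.8]
finger_gap: 0.6
[ 2.1  1.4 60.9]
lock [(array([629.1,  75.2,  53.7]), 0.85)]
```

```bash
python3 -m pendant '[[0,2,2,25,0],[0,0,0,25,0],[0,0,0,10,0],[0,0,0,0,0],[0,0,0,0,0]]'
python3 -m pendant '[[0,0,0,3,0],[0,0,0,2,0],[0,0,0,0,0],[0,0,0,0,0]]'
python3 -m pendant '[[0,0,0,2,0],[0,0,0,2,0],[0,0,0,0,0],[0,0,0,0,0]]'
python3 -m pendant '[[0,0,0,2,0],[0,0,0,2,0],[0,0,0,0,0],[0,0,0,0,0]]'
```

```text
time: 19.2
tool_pos: [629.4, 78.2, 62.1]
tcp_rot: [-177.3, 1.8, -32.2]
ft_force: [0.1, -0.5, 0.8]
finger_gap: -0.1
time: 19.6
tool_pos: [628.7, 78.4, 56.0]
tcp_rot: [-177.3, 1.8, -32.3]
ft_force: [-0.2, -0.1, -0.1]
finger_gap: -0.2
time: 20.0
tool_pos: [628.6, 78.6, 51.7]
tcp_rot: [-177.3, 1.8, -32.3]
ft_force: [-0.3, 0.0, 1.0]
finger_gap: -0.2
time: 20.4
tool_pos: [628.7, 78.7, 47.6]
tcp_rot: [-177.3, 1.8, -32.3]
ft_force: [1.0, -1.4, 1.2]
finger_gap: 0.2
```

```bash
python3 -m pendant '[[0,0,0,1.5,0],[0,0,0,0,0],[0,0,0,0,0]]'
python3 -m pendant '[[0,0,0,1.5,0],[0,0,0,0,0],[0,0,0,0,0]]'
python3 -m pendant '[[0,0,0,1,0],[0,0,0,0,0],[0,0,0,0,0]]'
```

```text
time: 20.7
tool_pos: [628.6, 78.9, 46.2]
tcp_rot: [-177.3, 1.8, -32.3]
ft_force: [0.1, -2.0, 1.7]
finger_gap: 0.2
time: 21.0
tool_pos: [628.6, 79.1, 44.7]
tcp_rot: [-177.3, 1.8, -32.3]
ft_force: [1.3, -1.6, 3.1]
finger_gap: -0.3
time: 21.3
tool_pos: [628.8, 79.0, 44.3]
tcp_rot: [-177.3, 1.8, -32.3]
ft_force: [-1.7, -2.9, 6.3]
finger_gap: -0.1
```

```bash
python3 -m pendant '[[0,0,0,0.8,0],[0,0,0,0,0],[0,0,0,0,0]]'
python3 -m pendant '[[0,0,0,0.8,0],[0,0,0,0,0],[0,0,0,0,0]]'
```

```text
time: 21.6
tool_pos: [628.8, 79.0, 44.2]
tcp_rot: [-177.3, 1.8, -32.3]
ft_force: [-4.1, -2.3, 11.9]
finger_gap: -0.0
time: 21.9
tool_pos: [628.9, 79.0, 44.1]
tcp_rot: [-177.3, 1.8, -32.3]
ft_force: [-7.5, -4.5, 17.3]
finger_gap: -0.0
```

The tip stopped at z=44.1 with force rising to 17 N, so the pin has bottomed. I lift clear and check.

```bash
python3 -m pendant '[[0,0,0,-5,0],[0,0,0,-20,0],[0,0,0,-40,0],[0,0,0,-40,0],[0,0,-40,-20,0],[0,0,-40,0,0],[0,0,-40,0,0],[0,0,-40,0,0],[0,0,0,0,0],[0,0,0,0,0]]'
python3 topm.py
python3 - <<'E'
from h import *
for c in('side','top'):
    optics.snapshot(c)
    for q in ('ring_a','setting','pliers','hammer'): print(c,q,[np.round(o['at']).tolist() for o in optics.search_frame(c,q)])
s=r.sense();print(s['tool_pos'],s['ft_force'])
E
```

```text
time: 22.9
tool_pos: [713.7, 208.3, 172.6]
tcp_rot: [-177.4, 1.9, -32.1]
ft_force: [-0.2, -1.2, -1.5]
finger_gap: 0.0
high 111 [313.5 222.5] [501.2  66.8  75.8] 76.3
mid 153 [303.4 195.6] [570.6  91.6  49.4] 49.4
low 76 [309.7 172.7] [628.6  78.   42.7] 42.7
low 15 [305.3 194.7] [573.5  87.3  46.9] 47.2
side ring_a [[566.0, 272.0, 9.0]]
side setting [[589.0, 11.0, 7.0]]
side pliers [[412.0, 362.0, 11.0]]
side hammer [[552.0, -402.0, 23.0]]
top ring_a []
top setting [[580.0, 4.0, 6.0]]
top pliers []
top hammer [[489.0, -417.0, 24.0]]
[714.36162506 206.81520543 174.68497423] [-0.17793548  0.02287252  0.31491195]
```

View pics/crop_end.png

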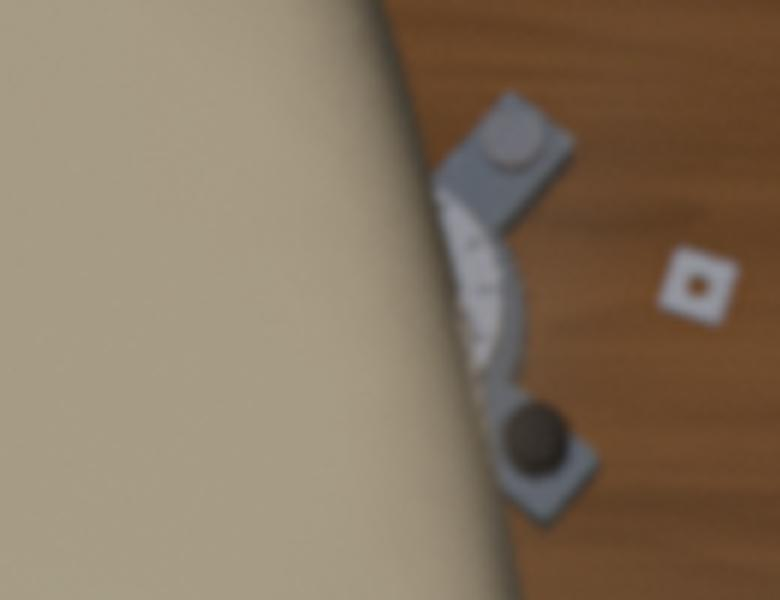

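The lock head dropped from 50.6 to 42.7 (7.9 mm, fully down), and the base did not move during the press. The arm hides the dial, so I move it farther off, take one last reading of the peg and hand in.

```bash
python3 -m pendant '[[0,-20,-40,0,0],[0,-20,-40,0,0],[0,-20,-40,0,0],[0,0,0,0,0],[0,0,0,0,0],[0,0,0,0,0]]'
python3 topm.py
python3 -c "from bench import hand_in; print(hand_in())"
```

```text
time: 24.05
tool_pos: [727.9, 339.6, 181.7]
tcp_rot: [-177.4, 1.8, -32.3]
ft_force: [1.0, -0.4, -0.1]
finger_gap: -0.2
high 30 [269.5 185.7] [586.  167.4  75. ] 76.4
high 53 [283.3 197.2] [559.5 135.6  73.7] 72.7
high 111 [313.5 222.5] [501.3  66.9  75.6] 76.0
mid 1563 [284.7 200.8] [558.1 134.6  49.3] 49.3
low 78 [309.7 172.8] [628.4  77.9  42.8] 42.9
low 14 [279.6 182.1] [603.7 147.6  47. ] 46.9
low 14 [294.  199.9] [560.8 113.2  46.9] 46.9
low 14 [306.3 202.3] [555.6  84.8  46.1] 47.0
low 13 [279.5 206. ] [546.1 146.3  46.9] 47.5
low 12 [284.7 208.1] [541.2 134.3  47.2] 47.1
low 23 [276.1 220.7] [511.8 153.6  44.6] 45.4
low 24 [291.8 221.2] [510.9 117.3  44.8] 45.4
the job is handed in; nothing more can be done
None
```

I turned the dial on the grey indexing table four clicks clockwise with a shut fingertip. I then pressed the lock pin fully down, moved clear and handed in at about 24 s.

**Dial:** The last look shows the peg at about 50°, within about 1° of the base's own +x side (about 50.5°). The peg's tick also lines up with the base mark, so it stopped on the fourth click.

**Lock pin:** The pin head dropped from 50.6 to 42.8 mm in the camera readings, about 7.8 mm. The fingertip came to a hard stop at z = 44.1 mm with 17 N.

**Bystanders:** Where they could be seen, the ring, setting, pliers and hammer were within about 5 mm of their first positions. The last top view did not find the ring or the pliers, which the arm probably hid, but the side view did.

**What did not go cleanly:**
- **Base shifted slightly:** while I dwelt on the fourth click with about 10 N on the peg, the loose base crept about 1.3 mm and turned about 1°. I left it there and it did not move again.
- **Wrong wrist turn:** early on I turned the wrist the wrong way in free air and ran it to its range limit. Nothing was touched, but the tool stayed tilted about 3° for the rest of the job.

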